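# Clamp a lidded mould in the kitchen screw press

## Task

Push the lidded mould by its handle along the bed of the screw press until it meets the back stop, then wind the T-handle clockwise (seen from above), half turn by half turn, until the sprung foot clamps the lid firmly: turning has become clearly stiffer than free running, by roughly half as much again, and no more than that, since overtightening crushes the mould. Let go of everything and leave the other things on the counter where they are.

Things in the scene. Friction and masses are not known exactly. Their poses are not given: they have to be found in the camera images.
- press: Fixed steel C-frame screw press. Origin on the counter, on the vertical spindle axis; x axis from the open front (where the mould goes in) to the column behind, z up. An overhanging arm, 42 mm wide, top 170 mm above the counter, carries the upright spindle: T-handle on top, round foot of 44 mm diameter below.
- press_boss (a point): Centre of the top of the arm's boss (32 mm diameter, 175 mm above the counter), on the spindle axis. Fixed; axes as the press. Fingers working the T-handle must stay above it and above the arm.
- press_stop (a point): Middle of the face of the wooden back stop, 42 mm behind the spindle axis: a mould touching it is centred under the foot. Axes as the press. The stop belongs to a fixed wooden bed board, 118 mm wide, reaching from here to 142 mm in front; its top is 16 to 21 mm above the counter (adjustable, not measured). Two rails 10 mm high, 90 mm apart, guide the mould.
- bar_middle (a point): Middle of the T-handle's level crossbar, on the spindle axis, 202 to 240 mm above the counter; x axis along the bar: a steel rod of 12 mm diameter, black balls of 18 mm centred 70 mm out, hub of 26 mm diameter. Clockwise from above winds bar and foot down, 30 mm per turn. It stays where it is left. From the start nearly one and a half to two and a half half turns are needed to clamp.
- bar_end_a (a point): Place to grip the bar, 47 mm from its middle along +x of the bar. Free running takes about 0.45 N m while turning (a stopped arm reads less). Below, the foot sits on a stiff spring: once it meets the lid the torque rises by about 0.005 N m per newton of clamping force, and the force by roughly 100 N per radian turned.
- bar_end_b (a point): Place to grip the bar, 47 mm from its middle along -x of the bar. A right clamping force is 25 to 80 N, best about 45 N (torque about 0.22 N m above free running); more than 120 N crushes the mould.
- mould_mid (a point): Centre (half-way up) of the loose lidded round aluminium mould, 84 mm in diameter, 46 mm high, about 0.5 kg, standing on the bed between the rails, 35 to 55 mm short of the back stop. Its handle points along its -x axis, z up.
- mould_grip (a point): Point on the mould's handle at which to take it: a level flat bar 14 mm wide, 8 mm thick, 126 mm long, the point lying 138 mm from the mould's axis and 28 mm from the handle's free end, halfway up the bar (42 to 47 mm above the counter). Axes as for the mould.
- butter_keeper: White ceramic butter keeper, 90 x 150 x 80 mm; origin at the centre of its underside. Leave alone.
- fork_a: Steel fork, 196 mm long, lying flat along its x axis. Leave alone.
- fork_b: Second steel fork, like the first. Leave alone.
- trivet: Slatted wooden trivet, 150 x 130 x 20 mm; origin at the centre of its underside. Leave alone.
- canister: Red plastic canister with a snap latch, 94 mm in diameter, 121 mm high; origin at the centre of its underside. Leave alone.
- mug: Blue ceramic mug, 80 mm in diameter, 90 mm high; origin at the centre of its underside. Leave alone.
- salt_jar: Glass jar with a steel cap, 52 mm in diameter, 85 mm high; origin at the centre of its underside. Leave alone.
There are look-alikes about, which are no part of the job. Leave any blue look-alike of the part that bears mould_mid alone.

How it is judged:
On the way, in this order (a step that is already met when the one before it is completed fails the run):
1. the mould is pushed in against the back stop, before anything presses on it (x of mould_mid in the frame of press above -0.005 m and y of mould_mid in the frame of press between -0.008 and 0.008 m and contact force between press and mould below 3 N), for 0.2 s.
2. the foot clamps the mould's lid (x of mould_mid in the frame of press above -0.005 m and y of mould_mid in the frame of press between -0.008 and 0.008 m and contact force between press and mould above 15 N), for 0.2 s.
At the end, for the whole second after the job is handed in: The mould stands at rest and level on the bed against the back stop (its axis within 5 mm of the spindle axis lengthwise and 8 mm sideways), clamped by the foot with 25 to 80 N (x of mould_mid in the frame of press above -0.005 m and y of mould_mid in the frame of press between -0.008 and 0.008 m and contact force between press and mould between 25 and 80 N and angle between mould_mid's own z axis and vertical below 0.06 rad and linear speed of mould below 0.01 m/s); the robot touches nothing.
It fails at once if the mould is crushed: more than 120 N between press and mould (contact force between press and mould above 120 N).
It fails at once if a bystander (butter keeper, forks, trivet, canister, mug, salt jar) is moved by more than 30 mm (distance of any of butter_keeper, fork_a, fork_b, trivet, canister, mug, salt_jar from where it was at the start of the episode above 0.03 m).
It also fails if it takes over 72 s, if anything falls off the work surface, if the arm or the gripper's body presses on something with over 40 N, if the wrist force passes 120 N, or if a joint passes its speed limit or range.

## Robot

A 7-joint arm with a two-finger parallel gripper is mounted at the origin on the work surface. World frame = base frame: x ahead of the robot, y to its left, z up, the work surface at z = 0. Lengths are in m, angles in rad, forces in N, time in s.
With the tool pointing down it reaches from about 0.425 to 0.925 m from the base axis. Payload 6.8 kg.
Tool frame: the origin (TCP) lies between the finger pads; the fingertips stand 14 mm ahead of it and the grasp point (between the pads) lies 5 mm behind it; z points along the fingers, y is the line along which they close (so a half turn about z gives the same grasp; the last joint's range is limited). The gripper opens to 85 mm and grips with 20 to 120 N. Pads are 22 mm wide; open, the fingers measure 114 mm over their backs; the gripper's body (76 mm by 85 mm) begins 54 mm behind the grasp point. The pads swing forward as they close: fully open they stand 13 mm farther back than shut.
Start: joints at [1.102, 0.477, 0.022, 1.555, -0.011, 1.109, -0.083], TCP at [0.238, -0.632, 0.245] pointing down, gripper open.
Joint ranges: [-2.96, 2.96], [-0.34, 2.1], [-1.41, 1.46], [0.24, 2.44], [-1.37, 4.51], [0.17, 1.92], [-2.96, 2.96]. Speed limits (rad/s): [2.39, 2.39, 3.14, 3.14, 3.14, 3.14, 3.14].

## Interface

Orientations are given as a rotation vector (axis times angle).
In Python, from bench import r, imaging gives the robot as it stands.
- The arm moves only by the tool apply_moves, never from a script. Its argument "moves" is a list of rows, each a list of 2 entries, a list of its own where there are three numbers: the shift along the tool's x, y, z in cm, then the turn about the tool's z in rad. In form: [[[tx, ty, tz], roll], ...]. A call has 1 to 10 rows; each row is the pose to reach, as a shift and turn from the pose commanded when the call began, along the tool's axes at that moment; what a row does not reach only later rows make up. A row lasts 1/12 s, in which the tool goes at most 41.7 mm and 7.16 degrees, less where a joint would pass 70% of its speed; a pose out of reach is approached as far as the arm can. A call with a gripper value outside its range is refused whole. "claw" is the opening, from 0 (shut) to 1 (fully open), set as the call begins (left out, the last holds). The fingers move at their own pace and stop on an object; "grip_force" is the grip in N (left out, the last holds). Time passes only in rows, so rows that repeat a pose let the fingers close. It gives the time, the measured TCP pose, the force and the opening at its end, in the units of the state.
- r.get_obs(): the state, without advancing time (a new reading comes with each control period).
- imaging.grab_frame(name): name is "scene" or "side" or "wrist"; returns a dict with "frame" (384x512x3 uint8, blue, green, red), "intrinsics" (3x3 intrinsics, pixels), "k1" (the pictures are not rectified: a ray, as slopes to the right and down, at radius r is drawn at 1 + k1 r^2 times it, then the intrinsics apply), "T" (4x4, takes a point from camera to world coordinates). Camera axes: x right, y up, looking along -z (the intrinsics and any distortion apply to the point x, -y, -z); pixel columns grow to the right and rows downward; lengths in m; the calibration is good to about 2 mm. A picture is of the moment at which its call begins. There is no depth.
- r.hand_in(): hands the job in, once; it reports no verdict.
The state is a dict: "clock": time; "joints": joint angles; "qvel": joint speeds; "tau": joint torques, N m; "tcp_pos": TCP position; "orientation": TCP orientation; "contact_force": force on the tool from outside, world axes, zero at the start; "moment": the same for the moment, N m; "grip_width": finger opening in m.
Only numpy, scipy, OpenCV 4.12 (cv2) and the standard library are available. Lean on these libraries where they do the work, as an engineer would, in place of code of your own. Each camera call takes 0.05 s, during which the arm holds its last target. There are 200 camera calls.

## Working session

There is one attempt and no reset: what is moved stays moved. The work goes in short steps, Python scripts to look and compute and a tool call to move; the robot and the scene stay as the last step left them, time stands still between calls to the robot, and variables do not carry over. Pictures are saved under pics/ and viewed, on a budget of 10 in all, crops included, one or two more only if the job needs it, and the job is handed in when it is done.

Besides the shell and the picture viewer there is one more tool, called after "Emit:" by a JSON object that holds its "op" and its "data". apply_moves: Moves the arm, as the interface text tells. Its arguments: {"type":"object","properties":{"moves":{"type":"array","items":{"type":"array"}},"claw":{"type":"number"},"grip_force":{"type":"number"}},"required":["moves"]}

```bash
ls; mkdir -p pics; cat > h.py <<'E'
import numpy as np, cv2
from bench import r, imaging
def ray(f,u,v):
    K=f["intrinsics"];D=np.array([f["k1"],0,0,0,0.])
    # distortion: x_d = x(1+k1 r^2)
    p=cv2.undistortPoints(np.array([[[u,v]]],float),K,D)[0,0]
    T=f["T"]; d=T[:3,:3]@np.array([p[0],-p[1],-1.0])
    return T[:3,3],d/np.linalg.norm(d)
def plane(f,u,v,z):
    o,d=ray(f,u,v); return o+d*(z-o[2])/d[2]
def tri(f1,p1,f2,p2):
    o1,d1=ray(f1,*p1);o2,d2=ray(f2,*p2)
    s=np.linalg.lstsq(np.c_[d1,-d2],o2-o1,rcond=None)[0]
    a=o1+s[0]*d1;b=o2+s[1]*d2
    return (a+b)/2,np.linalg.norm(a-b)
def proj(f,P):
    T=f["T"];c=T[:3,:3].T@(np.asarray(P)-T[:3,3]);x=np.array([c[0],-c[1],-c[2]])
    return cv2.projectPoints(x[None],np.zeros(3),np.zeros(3),f["intrinsics"],np.array([f["k1"],0,0,0,0.]))[0][0,0]
E
python3 - <<'E'
from h import *
import pickle
F={n:imaging.grab_frame(n) for n in("scene","side","wrist")}
pickle.dump(F,open("F0.pkl","wb"))
for n in("scene","side"): cv2.imwrite(f"pics/{n}0.png",cv2.resize(F[n]["frame"],(800,600),interpolation=cv2.INTER_CUBIC)); print(n,F[n]["T"][:3,3],-F[n]["T"][:3,2],F[n]["intrinsics"][0,0],F[n]["k1"])
print(r.get_obs())
E
```

```text
pics
scene [ 1.10550905 -0.52978958  0.80928862] [-0.60268341  0.51987824 -0.60539187] 363.6038553390452 -0.040022541837721845
side [0.17503563 0.97769913 1.0921976 ] [ 0.21139195 -0.70117182 -0.6809343 ] 497.8911725785914 0.05529673961269735
{'clock': 0.15, 'joints': array([ 1.10187429,  0.47762458,  0.02237175,  1.55619326, -0.01151938,
        1.10931233, -0.08310339]), 'qvel': array([ 0.00056405, -0.00104791, -0.00138248, -0.00343907, -0.00061512,
        0.00042311, -0.00032142]), 'tau': array([ 2.31422491e-03, -5.96929228e+01,  1.60997149e+00, -2.81493849e+01,
        1.26607809e-02,  6.54126823e-03,  4.24295104e-05]), 'tcp_pos': array([ 0.23814003, -0.63113855,  0.24455303]), 'orientation': array([-3.08926476e+00, -5.63438068e-01,  5.39660205e-04]), 'contact_force': array([-0.33672507, -0.117628  ,  0.28367541]), 'moment': array([ 0.04285606, -0.02391128, -0.01709647]), 'grip_width': 0.08528345315145971}
```

View pics/scene0.png

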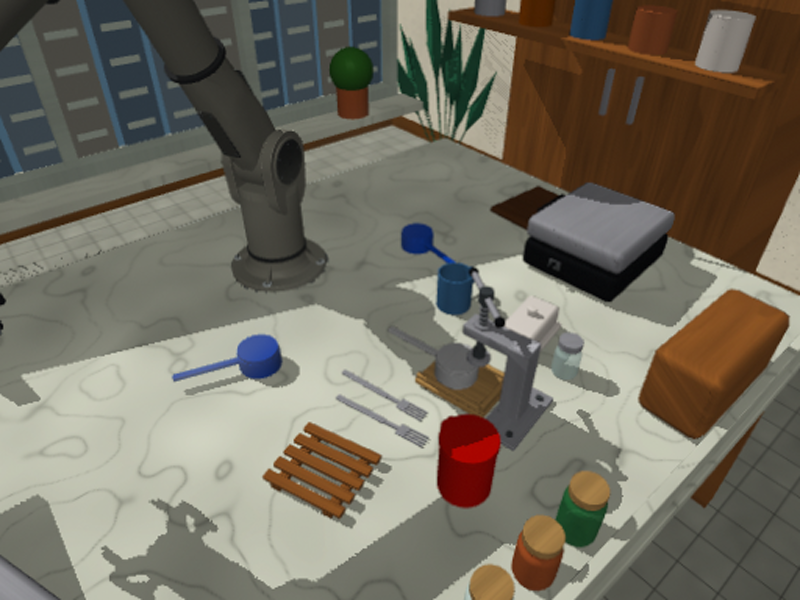

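View pics/side0.png

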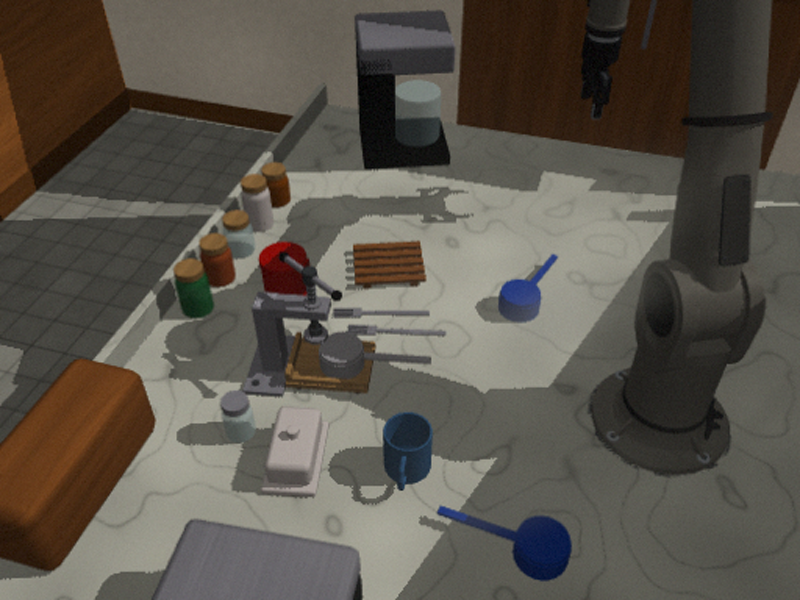

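Scene (800x600 view): bar balls at about (473,271) and (499,321), mould at (458,362), its handle's free end at (390,329). Side: balls at (284,258) and (337,295), mould at (342,355), handle end at (430,360). I'll zoom on both for finer pixels.

```bash
python3 - <<'E'
from h import *
import pickle
F=pickle.load(open("F0.pkl","rb"))
a=F["scene"]["frame"][160:290,240:360]; b=F["side"]["frame"][150:255,150:290]
a=cv2.resize(a,None,fx=3.2,fy=3.2,interpolation=cv2.INTER_CUBIC)
b=cv2.resize(b,None,fx=2.9,fy=2.9,interpolation=cv2.INTER_CUBIC)
c=np.zeros((416,800,3),np.uint8);c[:a.shape[0],:a.shape[1]]=a;c[:b.shape[0],390:390+b.shape[1]]=b[:, :410]
cv2.imwrite("pics/c1.png",c)
S,D=F["scene"],F["side"];k=1.5625
def P(u,v):return(u/k-.5+.5/k,v/k-.5+.5/k)
for n,p,q in[("b1",(473,271),(284,258)),("b2",(499,321),(337,295)),("b1x",(473,271),(337,295)),("b2x",(499,321),(284,258)),("hub",(487,293),(310,274)),("handle end",(390,329),(430,360)),("jarcap",(571,342),(235,400))]:
    print(n,*tri(S,P(*p),D,P(*q)))
# dark blobs
for n,f,(y0,y1,x0,x1) in[("scene",S,(160,290,240,360)),("side",D,(150,255,150,290))]:
    g=f["frame"][y0:y1,x0:x1].max(2);m=(g<45).astype(np.uint8)
    N,l,s,ce=cv2.connectedComponentsWithStats(m)
    for i in range(1,N):
        if s[i,4]>8:print(n,s[i,2:],ce[i]+[x0,y0])
E
```

```text
b1 [0.62916743 0.06341618 0.27864054] 0.05959947899453144
b2 [0.60774548 0.06981069 0.18213721] 0.07380417035084634
b1x [0.55668608 0.10000553 0.23378524] 0.0029299686280376174
b2x [0.67878568 0.03443618 0.23184158] 0.0018275452294672844
hub [0.61845431 0.06778076 0.23694599] 0.005624412137505216
handle end [0.41405031 0.02476189 0.04528751] 0.0033061557232232984
jarcap [0.69723404 0.24141189 0.080338  ] 0.005323144801167387
scene [ 25  19 324] [348.87654321 166.75925926]
scene [ 6  5 13] [302.         172.84615385]
scene [ 9  9 32] [309.34375 191.1875 ]
scene [ 6  7 32] [319.28125 206.     ]
scene [ 7 11 56] [306.19642857 224.41071429]
scene [ 4  4 12] [325.5 277.5]
side [ 5  6 20] [180.55 163.85]
side [10 12 59] [196.55932203 178.37288136]
side [ 7  6 31] [215.06451613 188.58064516]
side [  8  33 129] [179.81395349 217.48837209]
side [ 8 11 68] [201.29411765 209.60294118]
```

View pics/c1.png

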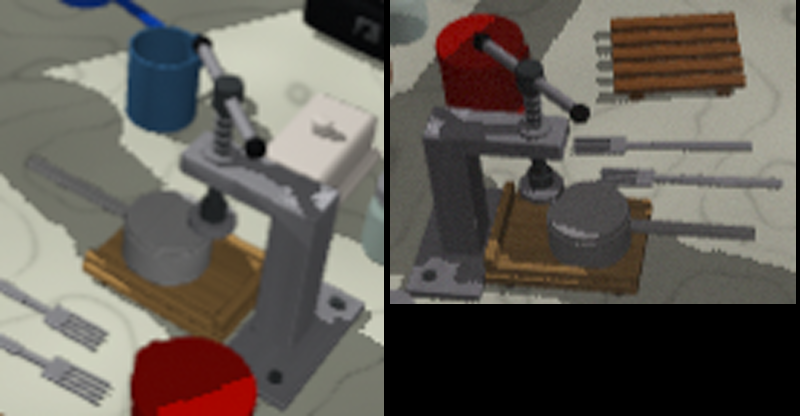

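```bash
cat >> h.py <<'E'
from scipy.spatial.transform import Rotation as R
def rel(target,yaw=None):
    """target world TCP, desired tool-x yaw (deg) -> tool-frame shift cm, roll rad"""
    o=r.get_obs();M=R.from_rotvec(o["orientation"]).as_matrix()
    s=M.T@(np.array(target)-o["tcp_pos"])*100
    y=np.degrees(np.arctan2(M[1,0],M[0,0]));
    print("tool yaw",y.round(2),"tilt",np.round(M[:,2],4),"shift cm",s.round(2),"roll",None if yaw is None else np.radians((y-yaw+180)%360-180).round(3), "tcp",o["tcp_pos"].round(4))
E
python3 - <<'E'
from h import *
import pickle
F=pickle.load(open("F0.pkl","rb"))
S,D=F["scene"],F["side"]
s=lambda x,y:((x+.5)/3.2-.5+240,(y+.5)/3.2-.5+160)
d=lambda x,y:((x-390+.5)/2.9-.5+150,(y+.5)/2.9-.5+150)
A,e1=tri(S,(302,172.8),D,(215.06,188.58)) if 0 else tri(S,(302.5,173.3),D,(215.06,188.58))
B,e2=tri(S,(319.3,206),D,(181,164.3))
print("balls",A,B,e1,e2,np.linalg.norm(A-B),(A+B)/2)
print("holes z8",plane(S,*s(275,377),.008),plane(S,*s(338,303),.008),plane(D,*d(430,275),.008))
print("handle end",tri(S,s(28,162),D,d(755,233)))
print("mould top ctr",tri(S,s(163,210),D,d(588,205)))
print("foot",tri(S,s(212,220),D,d(541,185)))
rel([.44,.03,.3],12)
T=F["wrist"]["T"];o=r.get_obs();M=R.from_rotvec(o["orientation"]).as_matrix()
print("cam in tool",M.T@(T[:3,3]-o["tcp_pos"]),"look",M.T@-T[:3,2],F["wrist"]["intrinsics"][0,0])
E
```

```text
balls [0.55737924 0.09987306 0.23386691] [0.68116296 0.03244649 0.23200248] 0.001829952002757815 0.0015195311175187005 0.14096888782259048 [0.6192711  0.06615978 0.23293469]
holes z8 [0.73653214 0.03520867 0.008     ] [0.7169691  0.14461883 0.008     ] [0.71446744 0.13780024 0.008     ]
handle end (array([0.41232712, 0.02286029, 0.04520418]), np.float64(0.0017894135797990158))
mould top ctr (array([0.57170012, 0.05742074, 0.07229721]), np.float64(0.003363696715054861))
foot (array([0.62014024, 0.06498863, 0.09182472]), np.float64(0.003267443193348727))
tool yaw 20.67 tilt [-6.0e-04  1.3e-03 -1.0e+00] shift cm [ 42.23 -54.74  -5.47] roll 0.151 tcp [ 0.2381 -0.6311  0.2446]
cam in tool [ 0.06875245  0.00086826 -0.12796822] look [-2.68039040e-01  7.38635405e-05  9.63408048e-01] 303.45614159857234
```

Emit:
{"op": "apply_moves", "data": {"moves": [[[2.4,-3.1,-2],0.02],[[4.8,-6.2,-4],0.04],[[7.3,-9.4,-5.5],0.06],[[9.7,-12.5,-5.5],0.08],[[12,-15.6,-5.5],0.1],[[14.5,-18.7,-5.5],0.12],[[16.9,-21.9,-5.5],0.14],[[19.3,-25,-5.5],0.15],[[21.7,-28.1,-5.5],0.15],[[24.1,-31.2,-5.5],0.15]], "claw": 1}}

```text
clock: 0.98
tcp_pos: [0.3536, -0.2526, 0.3003]
orientation: [3.124, 0.33, 0.0]
contact_force: [0.8, -0.2, 0.0]
grip_width: 0.0852
```

Emit:
{"op": "apply_moves", "data": {"moves": [[[1.8,-3.2,0],0],[[3.6,-6.5,0],0],[[5.4,-9.7,0],0],[[7.2,-12.9,0],0],[[9,-16.1,0],0],[[10.8,-19.4,0],0],[[12.6,-22.6,0],0],[[14.3,-25.8,0],0],[[14.3,-25.8,0],0],[[14.3,-25.8,0],0]]}}

```text
clock: 1.82
tcp_pos: [0.4395, 0.0295, 0.3002]
orientation: [-3.123, -0.338, 0.0]
contact_force: [0.9, -1.4, -0.1]
grip_width: 0.0854
```

```bash
python3 - <<'E'
from h import *
import pickle
f=imaging.grab_frame("wrist");pickle.dump(f,open("W1.pkl","wb"))
cv2.imwrite("pics/w1.png",cv2.resize(f["frame"],(800,600),interpolation=cv2.INTER_CUBIC))
print(f["T"].round(3),f["k1"]);print(r.get_obs()["clock"],r.get_obs()["tcp_pos"],r.get_obs()["joints"].round(3))
E
```

```text
[[ 0.213  0.941  0.262  0.507]
 [-0.977  0.206  0.057  0.043]
 [-0.    -0.268  0.963  0.428]
 [ 0.     0.     0.     1.   ]] -0.01608757919079261
1.8667 [0.43925622 0.02775552 0.30002304] [ 0.313  0.062 -0.533  1.987  0.036  1.102 -1.594]
```

View pics/w1.png

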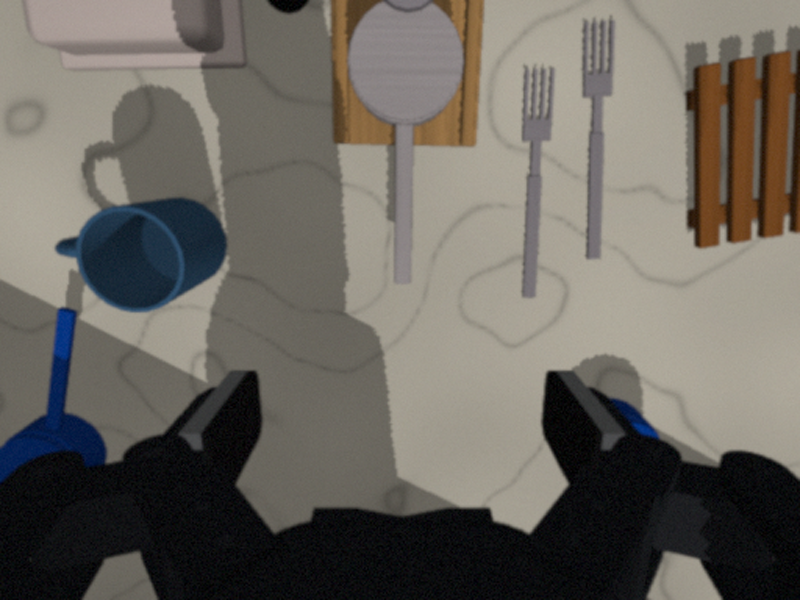

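Wrist view: handle runs from (404,125) to its free end (403,283); mould lid circle centred (406,62); board front corners (333,143) and (476,146), its sides running up to (333,0) and (484,0).

```bash
python3 - <<'E'
from h import *
import pickle
f=pickle.load(open("W1.pkl","rb"));F=pickle.load(open("F0.pkl","rb"))
k=1.5625;v=lambda x,y:((x+.5)/k-.5,(y+.5)/k-.5)
for z in(.018,.028):
  p=[plane(f,*v(*q),z) for q in((333,143),(476,146),(333,5),(484,5))]
  print(z,[a[:2].round(4) for a in p],"w",np.linalg.norm(p[0]-p[1])," yaw L,R,front",[np.degrees(np.arctan2(*(b-a)[1::-1])).round(2) for a,b in((p[0],p[2]),(p[1],p[3]))],np.degrees(np.arctan2(*(p[0]-p[1])[1::-1]))-90)
e=v(403,283);h0=v(404,128)
a=plane(f,*e,.0485);b=plane(f,*h0,.0485);print("handle",a,b,np.degrees(np.arctan2(*(b-a)[1::-1])),np.linalg.norm(a-b))
d=lambda x,y:((x-390+.5)/2.9-.5+150,(y+.5)/2.9-.5+150);s=lambda x,y:((x+.5)/3.2-.5+240,(y+.5)/3.2-.5+160)
print("end w/side",tri(f,e,F["side"],d(755,231)),"w/scene",tri(f,e,F["scene"],s(28,160)))
print("lid",plane(f,*v(406,62),.065), "lid L/R",plane(f,*v(348,62),.065),plane(f,*v(463,62),.065))
E
```

```text
0.018 [array([0.5119, 0.1024]), array([ 0.5348, -0.0135]), array([0.6122, 0.1205]), array([0.6371, 0.0068])] w 0.11817172664682443  yaw L,R,front [np.float64(10.23), np.float64(11.2)] 11.173813366235791
0.028 [array([0.5118, 0.101 ]), array([ 0.5341, -0.0121]), array([0.6096, 0.1187]), array([0.6339, 0.0077])] w 0.11529152871738746  yaw L,R,front [np.float64(10.23), np.float64(11.2)] 11.173813366235791
handle [0.4153053  0.02220517 0.0485    ] [0.53368222 0.04738293 0.0485    ] 12.007392316909916 0.12102485421927194
end w/side (array([0.41338983, 0.02136518, 0.04614714]), np.float64(0.0029603023475622994)) w/scene (array([0.41528398, 0.02202693, 0.04964677]), np.float64(0.0007506682458757911))
lid [0.57574399 0.05527549 0.065     ] lid L/R [0.56709172 0.09504174 0.065     ] [0.58431798 0.01620692 0.065     ]
```

Emit:
{"op": "apply_moves", "data": {"moves": [[[0.2,0,4],0],[[0.2,0,8],0],[[0.2,0,12],0],[[0.2,0,16],0],[[0.2,0,20],0],[[0.2,0,23],0],[[0.2,0,25],0],[[0.2,0,26],0],[[0.2,0,26],0],[[0.2,0,26],0]], "claw": 0.6}}

```text
clock: 2.7
tcp_pos: [0.4416, 0.0272, 0.0407]
orientation: [3.124, 0.328, -0.0]
contact_force: [0.1, -0.7, 1.0]
grip_width: 0.0511
```

Emit:
{"op": "apply_moves", "data": {"moves": [[[0,0,0],0],[[0,0,0],0],[[0,0,0],0],[[0,0,0],0],[[0,0,0],0],[[0,0,0],0],[[0,0,0],0],[[0,0,0],0]], "claw": 0, "grip_force": 25}}

```text
clock: 3.37
tcp_pos: [0.442, 0.0281, 0.0406]
orientation: [-3.124, -0.33, -0.002]
contact_force: [1.9, -0.0, 2.2]
grip_width: 0.0132
```

Emit:
{"op": "apply_moves", "data": {"moves": [[[0.6,0.01,0],0],[[1.2,0.02,0],0],[[1.8,0.03,0],0],[[2.4,0.04,0],0],[[3,0.05,0],0],[[3.4,0.06,0],0],[[3.7,0.07,0],0],[[3.7,0.07,0],0]]}}

```text
clock: 4.03
tcp_pos: [0.477, 0.035, 0.0399]
orientation: [3.124, 0.331, -0.004]
contact_force: [-2.7, -0.9, 4.8]
grip_width: 0.0135
```

Emit:
{"op": "apply_moves", "data": {"moves": [[[0.1,0,0],0],[[0.2,0,0],0],[[0.3,0.01,0],0],[[0.3,0.01,0],0]]}}

```text
clock: 4.37
tcp_pos: [0.4794, 0.0353, 0.0399]
orientation: [3.124, 0.33, -0.005]
contact_force: [-4.4, -0.8, 4.7]
grip_width: 0.0133
```

Emit:
{"op": "apply_moves", "data": {"moves": [[[0.1,0,0],0],[[0.2,0,0],0],[[0.3,0.01,0],0],[[0.3,0.01,0],0]]}}

```text
clock: 4.7
tcp_pos: [0.4824, 0.0359, 0.0399]
orientation: [3.124, 0.331, -0.005]
contact_force: [-5.1, -0.8, 5.0]
grip_width: 0.0133
```

Emit:
{"op": "apply_moves", "data": {"moves": [[[0.1,0,0],0],[[0.2,0,0],0],[[0.2,0,0],0],[[0.2,0,0],0]]}}

```text
clock: 5.03
tcp_pos: [0.4843, 0.0363, 0.0399]
orientation: [3.123, 0.33, -0.005]
contact_force: [-3.9, -0.7, 4.5]
grip_width: 0.0137
```

Emit:
{"op": "apply_moves", "data": {"moves": [[[0.1,0,0],0],[[0.2,0,0],0],[[0.2,0,0],0],[[0.2,0,0],0]]}}

```text
clock: 5.37
tcp_pos: [0.4861, 0.0366, 0.0399]
orientation: [3.123, 0.331, -0.005]
contact_force: [-4.5, -0.7, 5.3]
grip_width: 0.0133
```

Emit:
{"op": "apply_moves", "data": {"moves": [[[0.1,0,0],0],[[0.2,0,0],0],[[0.2,0,0],0],[[0.2,0,0],0]]}}

```text
clock: 5.7
tcp_pos: [0.4861, 0.0366, 0.0394]
orientation: [3.123, 0.33, -0.011]
contact_force: [-9.2, -2.0, 7.0]
grip_width: 0.0135
```

Emit:
{"op": "apply_moves", "data": {"moves": [[[0.1,0,0],0],[[0.2,0,0],0],[[0.2,0,0],0],[[0.2,0,0],0]]}}

```text
clock: 6.03
tcp_pos: [0.4862, 0.0365, 0.0389]
orientation: [3.122, 0.33, -0.017]
contact_force: [-12.5, -1.2, 8.9]
grip_width: 0.0136
```

Emit:
{"op": "apply_moves", "data": {"moves": [[[-0.2,0,0],0],[[-0.3,0,0],0],[[-0.3,0,0],0]]}}

```text
clock: 6.28
tcp_pos: [0.4863, 0.0366, 0.0395]
orientation: [3.123, 0.33, -0.007]
contact_force: [-6.0, -1.4, 1.4]
grip_width: 0.0134
```

Emit:
{"op": "apply_moves", "data": {"moves": [[[0,0,0],0],[[0,0,0],0],[[0,0,0],0],[[0,0,0],0],[[0,0,0],0]], "claw": 0.5}}

```text
clock: 6.7
tcp_pos: [0.4891, 0.0374, 0.0404]
orientation: [-3.124, -0.33, -0.001]
contact_force: [-0.3, 0.7, 0.5]
grip_width: 0.0428
```

```bash
python3 - <<'E'
from h import *
for n in["scene"]:
  f=imaging.grab_frame(n)["frame"][150:290,220:360]
  cv2.imwrite("pics/p2.png",cv2.resize(f,(560,560),interpolation=cv2.INTER_CUBIC))
o=r.get_obs();print(o["clock"],o["tcp_pos"],o["contact_force"],o["grip_width"])
E
```

```text
6.75 [0.48897729 0.03735395 0.04039611] [-0.07268517  0.11628642  0.94058554] 0.042885136660208864
```

View pics/p2.png

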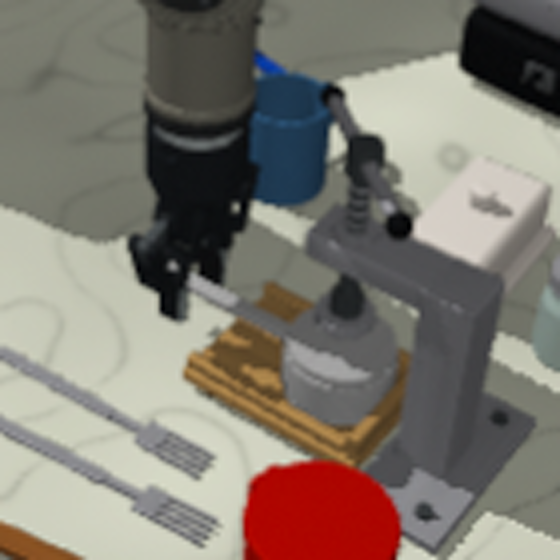

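Scene crop: mould (340,350) is now deep in the bed under the foot, handle free between the open fingers at (205,285); the bar is unmoved. Stop contact was clear in the force (−4 → −12 N, no further motion). Now I raise and go over the spindle: the open fingers will act as a fork, turning the bar by a pure couple about the spindle axis.

Emit:
{"op": "apply_moves", "data": {"moves": [[[0,0,-4.1],0],[[0,0,-8.2],0],[[0,0,-12.3],0],[[0,0,-16.4],0],[[0,0,-20.5],0],[[0,0,-25],-0.1],[[0,0,-27],-0.22],[[2,0,-27],-0.34],[[5,0,-27],-0.46],[[8,0,-27],-0.58]], "claw": 1}}

```text
clock: 7.58
tcp_pos: [0.5678, 0.0537, 0.3116]
orientation: [2.894, 1.216, 0.003]
contact_force: [0.6, 0.2, 0.5]
grip_width: 0.0856
```

```bash
python3 - <<'E'
from h import *
o=r.get_obs();print(o["clock"],o["joints"].round(3),o["moment"]);rel([.620,.065,.31],101.4)
E
```

```text
7.5833 [ 0.289  0.307 -0.613  1.699  0.19   1.193 -1.148] [ 0.01781094 -0.00348504  0.05614097]
tool yaw 45.59 tilt [ 0.0025 -0.0011 -1.    ] shift cm [4.46 2.94 0.17] roll -0.974 tcp [0.5678 0.0537 0.3116]
```

Emit:
{"op": "apply_moves", "data": {"moves": [[[1.5,1,0],-0.12],[[3,2,0],-0.24],[[4.5,2.9,0],-0.36],[[4.5,2.9,0],-0.48],[[4.5,2.9,0],-0.6],[[4.5,2.9,0],-0.72],[[4.5,2.9,0],-0.84],[[4.5,2.9,0],-0.97],[[4.5,2.9,0],-0.97],[[4.5,2.9,0],-0.97]]}}

```text
clock: 8.42
tcp_pos: [0.619, 0.0654, 0.3101]
orientation: [-2.005, -2.418, 0.0]
contact_force: [-0.3, -0.1, 0.2]
grip_width: 0.0854
```

```bash
python3 - <<'E'
from h import *
import pickle
f=imaging.grab_frame("wrist");pickle.dump(f,open("W2.pkl","wb"))
im=f["frame"].copy()
for p,c in(((.5574,.0999,.2339),(0,255,0)),((.6812,.0325,.232),(0,255,0)),((.62,.065,.233),(0,0,255)),((.62,.065,.246),(255,0,255))):
    cv2.circle(im,tuple(int(round(x)) for x in proj(f,p)),2,c,-1)
cv2.imwrite("pics/w2.png",cv2.resize(im,(800,600),interpolation=cv2.INTER_CUBIC))
o=r.get_obs();print(o["clock"],o["joints"].round(3),o["moment"]);rel([.620,.065,.228],101.4)
E
```

```text
8.4667 [ 0.362  0.444 -0.783  1.57   0.324  1.262 -0.286] [0.00147302 0.05700077 0.02490591]
tool yaw 100.66 tilt [-2.e-04  1.e-04 -1.e+00] shift cm [-0.06  0.09  8.22] roll -0.013 tcp [0.619  0.0654 0.3102]
```

View pics/w2.png

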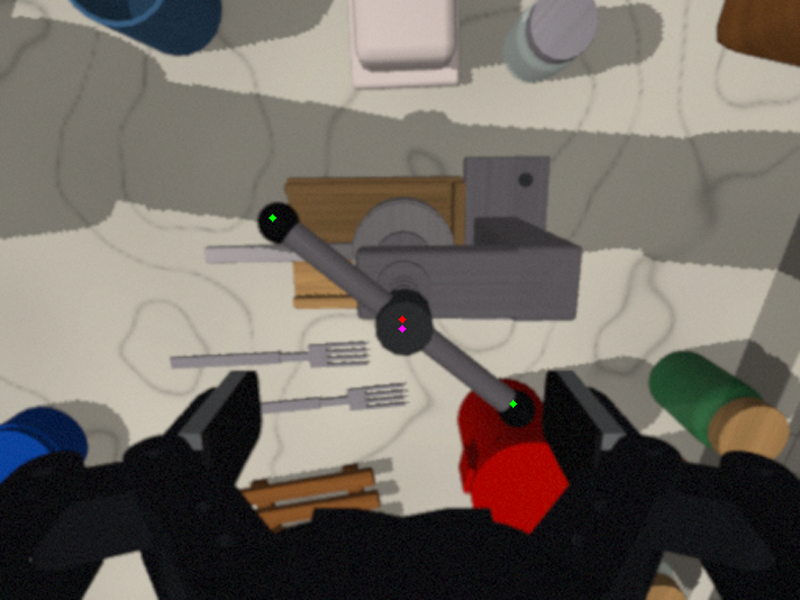

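Wrist view: hub at (404,322), balls at (278,221) and (517,408), within about 2 mm of my projected marks; fingers lie clear on the proper side of the bar. Lowering the fork.

Emit:
{"op": "apply_moves", "data": {"moves": [[[-0.2,0.2,2],0],[[-0.2,0.2,4],0],[[-0.2,0.2,6],0],[[-0.2,0.2,7.5],0],[[-0.2,0.2,8.2],0],[[-0.2,0.2,8.2],0],[[-0.2,0.2,8.2],0]]}}

```text
clock: 9.05
tcp_pos: [0.6216, 0.0642, 0.2287]
orientation: [2.002, 2.421, 0.0]
contact_force: [-0.2, 0.4, 1.1]
grip_width: 0.085
```

Emit:
{"op": "apply_moves", "data": {"moves": [[[0,0,0],0.07],[[0,0,0],0.14],[[0,0,0],0.21],[[0,0,0],0.28],[[0,0,0.03],0.35],[[0,0,0.06],0.42],[[0,0,0.1],0.49],[[0,0,0.13],0.56]]}}

```text
clock: 9.72
tcp_pos: [0.6219, 0.0636, 0.2288]
orientation: [2.594, 1.769, 0.001]
contact_force: [-2.4, -2.2, 1.6]
grip_width: 0.0852
```

```bash
cat >> h.py <<'E'
def st():
    o=r.get_obs();F=o["contact_force"];p=o["tcp_pos"]-np.array([.6215,.064,0])
    print("t",o["clock"],"F",F.round(1),"M",o["moment"].round(3),"Msp",(o["moment"][2]+p[0]*F[1]-p[1]*F[0]).round(3),"j",o["joints"].round(2),"tau7",o["tau"][6].round(3),"tcp",o["tcp_pos"].round(4))
    M=R.from_rotvec(o["orientation"]).as_matrix();print("yaw",np.degrees(np.arctan2(M[1,0],M[0,0])).round(1))
E
python3 -c "
from h import *
st()"
```

```text
t 9.7167 F [-2.4 -2.2  1.6] M [-0.479  0.395  0.443] Msp 0.441 j [ 0.26  0.48 -0.63  1.67  0.32  1.09 -0.84] tau7 0.576 tcp [0.6219 0.0636 0.2288]
yaw 68.6
```

Emit:
{"op": "apply_moves", "data": {"moves": [[[0,0,0.05],0.1],[[0,0,0.1],0.2],[[0,0,0.14],0.3],[[0,0,0.19],0.4],[[0,0,0.24],0.5],[[0,0,0.29],0.6],[[0,0,0.34],0.7],[[0,0,0.38],0.8],[[0,0,0.43],0.9],[[0,0,0.48],1.0]]}}

```text
clock: 10.55
tcp_pos: [0.6202, 0.0633, 0.2236]
orientation: [3.125, 0.307, -0.003]
contact_force: [-8.5, -2.9, 2.6]
grip_width: 0.0854
```

```bash
python3 -c "
from h import *
st()"
```

```text
t 10.55 F [-8.5 -2.9  2.6] M [-0.546  1.408  0.418] Msp 0.416 j [ 0.11  0.45 -0.42  1.68  0.2   1.06 -1.75] tau7 1.015 tcp [0.6202 0.0633 0.2236]
yaw 11.2
```

Emit:
{"op": "apply_moves", "data": {"moves": [[[-0.1,0,0.05],0.1],[[-0.1,0,0.1],0.2],[[-0.1,0,0.14],0.3],[[-0.1,0,0.19],0.4],[[-0.1,0,0.24],0.5],[[-0.1,0,0.29],0.6],[[-0.1,0,0.34],0.7],[[-0.1,0,0.38],0.8],[[-0.1,0,0.43],0.9],[[-0.1,0,0.48],1.0]]}}

```text
clock: 11.38
tcp_pos: [0.6194, 0.0646, 0.2188]
orientation: [2.892, -1.228, -0.002]
contact_force: [-5.2, -0.5, 2.0]
grip_width: 0.0854
```

```bash
python3 -c "
from h import *
st()"
```

```text
t 11.3833 F [-5.2 -0.5  2. ] M [-0.055  1.148  0.454] Msp 0.458 j [-0.05  0.43 -0.21  1.7   0.1   1.03 -2.66] tau7 1.022 tcp [0.6194 0.0646 0.2188]
yaw -46.0
```

Emit:
{"op": "apply_moves", "data": {"moves": [[[0,0,0],-0.12],[[0,0,-2],-0.24],[[0,0,-4],-0.36],[[0,0,-4.5],-0.48],[[0,0,-4.5],-0.6],[[0,0,-4.5],-0.72],[[0,0,-4.5],-0.84],[[0,0,-4.5],-0.96],[[0,0,-4.5],-1.08],[[0,0,-4.5],-1.2]]}}

```text
clock: 12.22
tcp_pos: [0.6212, 0.0643, 0.2643]
orientation: [-3.077, -0.634, -0.005]
contact_force: [-0.3, -0.2, 0.0]
grip_width: 0.0856
```

Emit:
{"op": "apply_moves", "data": {"moves": [[[0,0,0],-0.12],[[0,0,0],-0.24],[[0,0,0],-0.36],[[0,0,0],-0.48],[[0,0,0],-0.6],[[0,0,0],-0.72],[[0,0,0],-0.84],[[0,0,0],-0.96],[[0,0,0],-1.08],[[0,0,0],-1.2]]}}

```text
clock: 13.05
tcp_pos: [0.6212, 0.0642, 0.2643]
orientation: [2.181, 2.259, 0.003]
contact_force: [0.4, -0.1, -0.2]
grip_width: 0.0855
```

Emit:
{"op": "apply_moves", "data": {"moves": [[[0,0,0],-0.12],[[0,0,0],-0.24],[[0,0,0],-0.36],[[0,0,0],-0.48],[[0,0,0],-0.6],[[0,0,0],-0.72],[[0,0,0],-0.84],[[0,0,0],-0.96],[[0,0,0],-1.0],[[0,0,0],-1.0]]}}

```text
clock: 13.88
tcp_pos: [0.6211, 0.0639, 0.2639]
orientation: [0.838, 3.026, 0.002]
contact_force: [1.4, -0.6, 0.7]
grip_width: 0.0857
```

```bash
python3 - <<'E'
from h import *
import pickle
f=imaging.grab_frame("wrist");st()
g=f["frame"].max(2);m=cv2.morphologyEx((g<45).astype(np.uint8),cv2.MORPH_OPEN,np.ones((3,3)))
N,l,s,c=cv2.connectedComponentsWithStats(m)
for i in range(1,N):
    if s[i,4]>60:print(s[i],c[i])
cv2.imwrite("pics/w3.png",cv2.resize(f["frame"],(640,480)))
rel([.6215,.064,.2175])
E
```

```text
t 13.9333 F [0.1 0.2 0.2] M [ 0.012 -0.042  0.036] Msp 0.035 j [ 0.44  0.53 -0.91  1.62  0.44  1.21  0.47] tau7 0.315 tcp [0.621  0.0639 0.2637]
yaw 148.9
[142 137  30  29 649] [155.67950693 150.28967643]
[238 196  41  25 465] [259.57849462 206.29032258]
[    0   238   512   146 40716] [255.9373465  334.71738383]
tool yaw 148.89 tilt [ 1.9e-03  4.0e-04 -1.0e+00] shift cm [-0.03  0.03  4.62] roll None tcp [0.621  0.0639 0.2637]
```

View pics/w3.png

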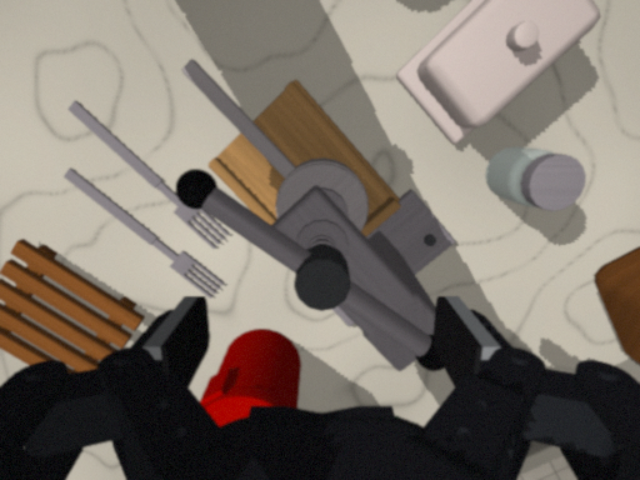

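Wrist view: hub (322,275), ball (195,188): bar lies 34° clockwise of the finger line, clear for insertion. Bar turned about 126° so far.

Emit:
{"op": "apply_moves", "data": {"moves": [[[0,0,2],0],[[0,0,4],0],[[0,0,4.6],0],[[0,0,4.6],0.08],[[0,0,4.6],0.16],[[0,0,4.6],0.24],[[0,0,4.62],0.32],[[0,0,4.66],0.4],[[0,0,4.7],0.48],[[0,0,4.74],0.56]]}}

```text
clock: 14.77
tcp_pos: [0.6202, 0.065, 0.2158]
orientation: [-1.648, -2.675, -0.001]
contact_force: [-0.2, 1.5, -1.9]
grip_width: 0.0853
```

Emit:
{"op": "apply_moves", "data": {"moves": [[[0,0,0.05],0.1],[[0,0,0.1],0.2],[[0,0,0.14],0.3],[[0,0,0.19],0.4],[[0,0,0.24],0.5],[[0,0,0.29],0.6],[[0,0,0.34],0.7],[[0,0,0.38],0.8],[[0,0,0.43],0.9],[[0,0,0.48],1.0]]}}

```text
clock: 15.6
tcp_pos: [0.6202, 0.065, 0.211]
orientation: [-2.729, -1.556, -0.001]
contact_force: [-1.6, 0.9, -0.5]
grip_width: 0.0853
```

```bash
python3 -c "
from h import *
st()"
```

```text
t 15.6 F [-1.6  0.9 -0.5] M [0.271 0.283 0.434] Msp 0.434 j [ 0.19  0.48 -0.54  1.69  0.28  1.05 -0.97] tau7 0.994 tcp [0.6202 0.065  0.211 ]
yaw 59.4
```

Emit:
{"op": "apply_moves", "data": {"moves": [[[0,0,0.04],0.08],[[0,0,0.08],0.16],[[0,0,0.12],0.24],[[0,0,0.15],0.32],[[0,0,0.19],0.4],[[0,0,0.23],0.48],[[0,0,0.27],0.56]]}}

```text
clock: 16.18
tcp_pos: [0.6202, 0.065, 0.2084]
orientation: [-3.052, -0.743, -0.0]
contact_force: [-1.3, 0.9, -0.7]
grip_width: 0.0852
```

```bash
python3 -c "
from h import *
st()"
```

```text
t 16.1833 F [-1.3  0.9 -0.7] M [0.24 0.31 0.44] Msp 0.44 j [ 0.11  0.46 -0.42  1.7   0.21  1.03 -1.48] tau7 0.714 tcp [0.6202 0.065  0.2084]
yaw 27.4
```

Emit:
{"op": "apply_moves", "data": {"moves": [[[0,0,0.04],0.08],[[0,0,0.08],0.16],[[0,0,0.11],0.24]]}}

```text
clock: 16.43
tcp_pos: [0.6202, 0.065, 0.2072]
orientation: [-3.119, -0.372, -0.0]
contact_force: [-0.2, 2.0, -1.1]
grip_width: 0.0853
```

```bash
python3 -c "
from h import *
st()"
```

```text
t 16.4333 F [-0.2  2.  -1.1] M [0.227 0.244 0.454] Msp 0.452 j [ 0.07  0.46 -0.37  1.7   0.19  1.02 -1.69] tau7 0.711 tcp [0.6202 0.065  0.2072]
yaw 13.6
```

Emit:
{"op": "apply_moves", "data": {"moves": [[[0,0,0.04],0.08],[[0,0,0.08],0.16],[[0,0,0.11],0.24]]}}

```text
clock: 16.68
tcp_pos: [0.6202, 0.065, 0.2061]
orientation: [-3.141, 0.004, -0.0]
contact_force: [-1.5, 1.8, -1.6]
grip_width: 0.0856
```

```bash
python3 -c "
from h import *
st()"
```

```text
t 16.6833 F [-1.5  1.8 -1.6] M [0.205 0.188 0.373] Msp 0.373 j [ 0.03  0.45 -0.32  1.71  0.16  1.01 -1.91] tau7 0.711 tcp [0.6202 0.065  0.2061]
yaw -0.1
```

Emit:
{"op": "apply_moves", "data": {"moves": [[[0,0,0.04],0.08],[[0,0,0.08],0.16],[[0,0,0.1],0.2]]}}

```text
clock: 16.93
tcp_pos: [0.6202, 0.065, 0.2051]
orientation: [-3.125, 0.317, -0.0]
contact_force: [-0.8, 0.4, -1.2]
grip_width: 0.085
```

```bash
python3 -c "
from h import *
st()"
```

```text
t 16.9333 F [-0.8  0.4 -1.2] M [0.206 0.307 0.492] Msp 0.493 j [ 0.    0.45 -0.27  1.71  0.14  1.   -2.09] tau7 -0.437 tcp [0.6202 0.065  0.2051]
yaw -11.6
```

Emit:
{"op": "apply_moves", "data": {"moves": [[[0,0,0.04],0.08],[[0,0,0.08],0.16]]}}

```text
clock: 17.1
tcp_pos: [0.6202, 0.065, 0.2044]
orientation: [-3.09, 0.565, 0.0]
contact_force: [-1.8, 1.4, -0.3]
grip_width: 0.0854
```

```bash
python3 -c "
from h import *
st()"
```

```text
t 17.1 F [-1.8  1.4 -0.3] M [0.146 0.33  0.626] Msp 0.626 j [-0.02  0.44 -0.24  1.71  0.12  1.   -2.24] tau7 0.6 tcp [0.6202 0.065  0.2044]
yaw -20.7
```

Emit:
{"op": "apply_moves", "data": {"moves": [[[0,0,0.04],0.08],[[0,0,0.08],0.16]]}}

```text
clock: 17.27
tcp_pos: [0.6203, 0.065, 0.2037]
orientation: [-3.035, 0.81, -0.0]
contact_force: [-1.5, 0.6, -0.3]
grip_width: 0.0854
```

```bash
python3 -c "
from h import *
st()"
```

```text
t 17.2667 F [-1.5  0.6 -0.3] M [0.105 0.325 0.679] Msp 0.68 j [-0.05  0.44 -0.21  1.71  0.1   0.99 -2.38] tau7 0.445 tcp [0.6203 0.065  0.2037]
yaw -29.9
```

Torque rose from about 0.44 (free) to 0.68 N m: excess 0.24, i.e. about 48 N. Back off, lift clear.

Emit:
{"op": "apply_moves", "data": {"moves": [[[0,0,0],-0.06],[[0,0,0],-0.14],[[0,0,0],-0.2],[[0,0,-2],-0.2],[[0,0,-4],-0.2],[[0,0,-7],-0.2],[[0,0,-10],-0.2],[[0,0,-10],-0.2],[[0,0,-10],-0.2]]}}

```text
clock: 18.02
tcp_pos: [0.6217, 0.0646, 0.3061]
orientation: [-3.099, 0.5, -0.009]
contact_force: [0.2, 0.7, -0.7]
grip_width: 0.0858
```

```bash
python3 - <<'E'
from h import *
st()
S=imaging.grab_frame("scene")["frame"][150:290,240:360];D=imaging.grab_frame("side")["frame"][140:260,150:290]
a=cv2.resize(S,None,fx=3.2,fy=3.2,interpolation=cv2.INTER_CUBIC);b=cv2.resize(D,None,fx=2.9,fy=2.9,interpolation=cv2.INTER_CUBIC)
c=np.zeros((448,800,3),np.uint8);c[:a.shape[0],:a.shape[1]]=a;c[:b.shape[0],390:796]=b[:,:406];cv2.imwrite("pics/end.png",c)
E
```

```text
t 18.0167 F [ 0.2  0.7 -0.7] M [ 0.03  -0.021 -0.011] Msp -0.011 j [-0.01  0.36 -0.25  1.6   0.1   1.19 -2.18] tau7 0.019 tcp [0.6217 0.0646 0.3061]
yaw -18.3
```

View pics/end.png

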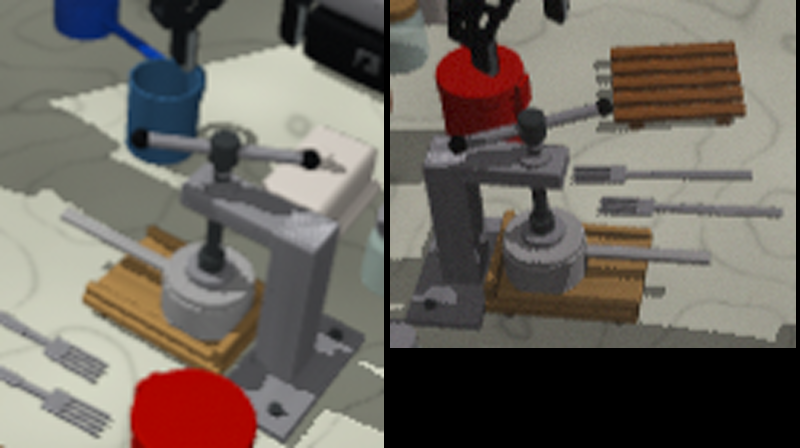

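The final view shows the foot resting on the lid at scene (212,265), with the mould against the stop. The gripper is clear and the neighbouring objects haven't moved.

```bash
python3 -c "
from h import *
print(r.hand_in()); st()"
```

```text
the job is handed in; nothing more can be done
None
the job is handed in; nothing more can be done
```

I gripped the mould by its handle and pushed it in until it met the back stop. It moved about 45 mm, then stopped while the push force rose from about 4 to 12 N. I then wound the T-handle clockwise about 290° in two strokes, using the open fingers as a fork around the spindle. After that I lifted clear and handed in at about 18 s.

- **Clamping:** turning torque went from about 0.44 N m running free to 0.68 N m at the end. That is about half as much again and suggests roughly 48 N of clamping force. Single torque readings scatter by about 0.05 N m, with one stray 0.37 just before contact, so the force is good to only about ±10 N. I did not check it again after letting go.
- **Final pictures:** the foot sits on the lid, the mould looks level and against the stop, and the gripper is clear with no contact force. The neighbouring things I could see looked unmoved. I checked that by eye only, and the salt jar was mostly outside the final crops.
- **Last reading:** my state printout after the hand-in was refused, so the last measured state is from just before it. No verdict was reported.

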